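# Fit the weighing plate to the pigment scale and zero it

## Robot

A 7-joint arm with a two-finger parallel gripper is mounted at the origin on the work surface. World frame = base frame: x ahead of the robot, y to its left, z up, the work surface at z = 0. Lengths are in m, angles in rad, forces in N, time in s.
With the tool pointing down it reaches from about 0.425 to 0.8 m from the base axis. Payload 8.3 kg.
Tool frame: the origin (TCP) lies midway between the tips of the shut fingers; the grasp point (between the pads) lies 19 mm behind it; z points along the fingers, y is the line along which they close (so a half turn about z gives the same grasp; the last joint's range is limited). The gripper opens to 85 mm and grips with 20 to 120 N. Pads are 22 mm wide; open, the fingers measure 114 mm over their backs; the gripper's body (76 mm by 85 mm) begins 54 mm behind the grasp point. The pads swing forward as they close: fully open they stand 13 mm farther back than shut.
Start: joints at [-1.384, 0.383, 0.016, 1.37, -0.006, 1.388, -0.046], TCP at [0.154, 0.606, 0.231] pointing down, gripper open.
Joint ranges: [-2.95, 2.95], [-0.25, 2.06], [-1.52, 1.56], [0.18, 2.33], [-1.44, 4.58], [0.02, 2.06], [-3.01, 3.01]. Speed limits (rad/s): [2.39, 2.39, 3.01, 3.01, 3.14, 3.14, 3.14].

## Interface

Orientations are given as a unit quaternion [x, y, z, w].
In Python, from rig import env, viewer gives the robot as it stands.
- The arm moves only by the shell command python3 -m jog 'ROWS' [OPENING] [FORCE]. ROWS is a JSON object of lists of equal length, an entry for each row: "slide": the shift along the tool's x, y, z normalised to -1 to 1, where 1 is 40 cm, a list of three; "dr": the turn, a rotation vector about the tool's x, y, z normalised to -1 to 1, where 1 is 45 degrees, a list of three. In form: {"slide": [[tx, ty, tz], ...], "dr": [[ax, ay, az], ...]}. A call has 1 to 12 rows; each row shifts and turns the commanded pose from where the row before left it, along the tool's axes as they then stand; what a row does not reach is not made up. A row lasts 1/8 s, in which the tool goes at most 62.5 mm and 10.7 degrees, less where a joint would pass 70% of its speed; a pose out of reach is approached as far as the arm can. A call with a number of a shift or a turn outside -1 to 1 is refused whole. A call with a gripper value outside its range is refused whole. OPENING is the opening, from 0 (shut) to 1 (fully open), set as the call begins (- or left out, the last holds). The fingers move at their own pace and stop on an object; FORCE is the grip in N (left out, the last holds). Time passes only in rows, so rows that do not move let the fingers close. It gives the time, the measured TCP pose, the force, the opening and the grip force at its end, in the units of the state.
- env.state(): the state, without advancing time (a new reading comes with each control period).
- viewer.camera(name): name is "scene" or "side" or "wrist"; returns a dict with "img" (480x640x3 uint8, red, green, blue), "z_map" (480x640 float32, m along the optical axis (not along the pixel's ray), 0 where there is no reading), "camera_matrix" (3x3 intrinsics, pixels), "rvec" (rotation vector, rad) and "tvec" (3), from world to camera coordinates, as OpenCV has them. Camera axes: x right, y down, z forward; pixel columns grow to the right and rows downward; lengths in m; the calibration is good to about 2 mm. A picture is of the moment at which its call begins.
- env.hand_in(): hands the job in; it is judged then, once.
The state is a dict: "t": time; "q": joint angles; "joint_vel": joint speeds; "tau": joint torques, N m; "ee_pos": TCP position; "tcp_rot": TCP orientation; "force": force on the tool from outside, world axes, zero at the start; "torque": the same for the moment, N m; "gripper_width": finger opening in m; "gripper_force": force on a finger pad.
Only numpy, scipy, OpenCV 4.12 (cv2) and the standard library are available. Lean on these libraries where they do the work, as an engineer would, in place of code of your own. Each camera call takes 0.05 s, during which the arm holds its last target. There are 200 camera calls.

## Task

Fit the aluminium weighing plate onto the bench scale: lower it gently, without dropping it, over the two locating pins until it rests flush on the scale's carrier, and let go of it. Its weight moves the needle, so then turn the round tare knob, which carries the dial face with it, until the needle points at the zero mark (the one long, thick mark on the face), and let go. Leave the tubs and the saucer where they stand.

Things in the scene. Friction and masses are not known exactly. Their poses are not given: they have to be found in the camera images.
- plate: Loose aluminium weighing plate, 135 (own x) x 100 (own y) x 10 mm, 0.3 to 0.6 kg, flat on the bench at first. Two through holes, 13 mm diameter, at x = -50 and +50 mm, y = 0 (either way round fits). In its middle an upright grip bar, 56 mm long (along x), 12 mm wide (along y), from 10 to 45 mm above the origin. Origin: centre of the underside; z up.
- seat (a point): Centre of the top face of the scale's dark steel carrier (125 along x, 60 along y, 6 mm thick), 66 mm above the bench unloaded; the plate's underside rests here. Two steel pins, 10 mm diameter, 18 mm tall (top 6 mm tapered), stand on it at x = -50 and +50 mm, y = 0. The carrier is sprung: it sinks 2 to 6 mm under the plate, 9 mm at most. Axes parallel to the scale's.
- scale: Bench scale, fixed to the bench: grey housing 165 (own x) x 290 (own y) x 40 mm high. Origin: centre of its underside, z up. The carrier is at own y = +75 mm, the level dial (116 mm across, its face 43 mm above the bench) at own y = -78 mm.
- tare_knob (a joint): Angle in rad of the tare knob with its dial face, growing clockwise seen from above; range -2.5 to 2.5. It stays where it is left. The needle does not turn with it.
- knob_grip (a point): On the vertical axis of the round ribbed black tare knob (36 mm diameter, from 56 to 84 mm above the bench), 69 mm above the bench: the height to grip it. It is the dial's centre; the dial face, fixed to the knob, is 26 mm below this point. Its yaw turns with the knob.
- needle_tip (a point): Tip of the dark steel needle, 42 mm from the dial's centre, just over the dial face, below the fingertips when the knob is gripped. It points along the scale's own +x when unloaded; the plate's weight turns it 0.3 to 0.7 rad clockwise seen from above.
- zero_mark (a point): Point just over the zero mark, 42 mm from the dial's centre, at the needle's height, turning with the knob: it must come under the needle's tip. The mark is the one long thick black stroke (20 x 4 mm) on the white face; the other strokes are thin, 10 degrees apart.
- tub_a: Bystander: pigment tub 68 mm across, 62 mm tall, green lid. Origin: centre of the underside.
- tub_b: Bystander: pigment tub 68 mm across, 62 mm tall, white lid. Origin: centre of the underside.
- saucer: Bystander: terracotta bowl-shaped saucer 124 mm across, 32 mm tall. Origin: centre of the underside.
Mind the look-alikes: they are no part of the job. There is more than one size of the plate; the one meant has the size given above.

How it is judged:
By the outcome, as a careful person would: the job done as asked, in the order asked, and still so for the second after the job is handed in, with the robot touching nothing.
It also fails if it takes over 51 s, if anything falls off the work surface, if the arm or the gripper's body presses on something with over 40 N, if the wrist force passes 120 N, or if a joint passes its speed limit or range.

## Working session

There is one attempt and no reset: what is moved stays moved. The work goes in short steps, Python scripts to look and compute and a shell command to move; the robot and the scene stay as the last step left them, time stands still between calls to the robot, and variables do not carry over. Pictures are saved under pics/ and viewed, at most 10 in all, crops included, and the job is handed in when it is done.

```bash
mkdir -p pics; ls; python3 - <<'E'
from rig import env, viewer
import cv2,numpy as np
s=env.state();print({k:np.round(s[k],4) for k in('t','ee_pos','tcp_rot','force','gripper_width')})
a=[]
for n in("scene","side","wrist"):
    c=viewer.camera(n);np.savez(f'pics/{n}0.npz',**c);cv2.imwrite(f'pics/{n}0.png',c['img'][:,:,::-1])
    R=cv2.Rodrigues(c['rvec'])[0];print(n,(-R.T@c['tvec'].ravel()).round(3),R[2].round(2),c['camera_matrix'][0,0])
E
```

```text
pics
{'t': np.float64(0.0), 'ee_pos': array([0.1544, 0.6051, 0.2303]), 'tcp_rot': array([ 1.246e-01,  9.922e-01, -1.000e-03, -1.000e-04]), 'force': array([-0.4598,  0.416 ,  0.2528]), 'gripper_width': np.float64(0.0854)}
scene [0.818 0.402 0.956] [-0.26 -0.48 -0.84] 475.8036648515327
side [0.096 0.375 0.624] [ 0.52 -0.57 -0.64] 466.537528315921
wrist [0.09  0.623 0.373] [ 0.26 -0.07 -0.96] 397.1850379705882
```

View pics/scene0.png

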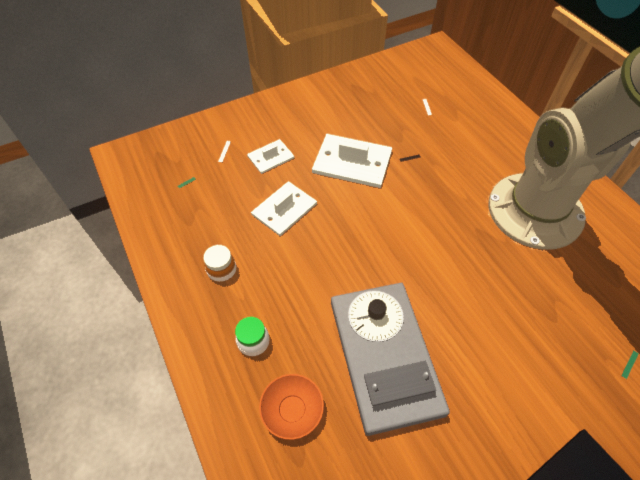

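View pics/side0.png

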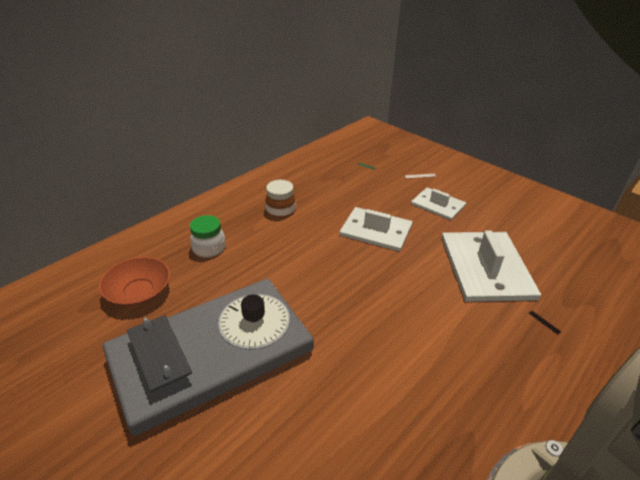

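The scene picture shows three plates at about (352,160), (284,207) and (270,155). The scale has its dial at (376,315) and its carrier at (400,385), with pins at (376,387) and (426,374). The tubs and saucer are on the left. Next I'll measure all of them from depth in both views.

```bash
cat > h.py <<'E'
import numpy as np,cv2
def cloud(c):
    K=c['camera_matrix'];R=cv2.Rodrigues(c['rvec'])[0];z=c['z_map'].astype(float)
    v,u=np.mgrid[:480,:640]
    P=np.stack([(u-K[0,2])/K[0,0]*z,(v-K[1,2])/K[1,1]*z,z],-1)
    W=(P-np.ravel(c['tvec']))@R; W[z==0]=np.nan
    return W
def ray(c,u,v):
    R=cv2.Rodrigues(c['rvec'])[0];d=R.T@np.linalg.inv(c['camera_matrix'])@np.array([u,v,1.])
    return -R.T@np.ravel(c['tvec']),d
def onz(c,u,v,z):
    o,d=ray(c,u,v);return o+d*(z-o[2])/d[2]
def proj(c,X): return cv2.projectPoints(np.float64(X).reshape(-1,3),c['rvec'],c['tvec'],c['camera_matrix'],None)[0].reshape(-1,2)
def rect(xy):
    (cx,cy),(w,h),a=cv2.minAreaRect(np.float32(xy)*1000)
    if w<h:w,h,a=h,w,a+90
    return np.round([cx,cy,w,h,a],1)
E
python3 - <<'E'
from h import *
for n in("scene","side"):
    c=dict(np.load(f'pics/{n}0.npz'));W=cloud(c);Z=W[...,2];im=c['img'].astype(int)
    print(n,'bench z',np.nanmedian(Z[(Z<.02)&(Z>-.02)]))
    def comps(m,mn=80):
        k,l,s,ce=cv2.connectedComponentsWithStats(m.astype(np.uint8))
        for i in range(1,k):
            if s[i,4]>mn:
                q=l==i;print(s[i,4],ce[i].round(),rect(W[q][:,:2]),'z',np.percentile(Z[q],[5,50,95]).round(4))
    near=(np.abs(W[...,0])<1.2)&(np.abs(W[...,1])<1.2)
    sat=im.max(2)-im.min(2)
    print('plates z5-16');comps((Z>.005)&(Z<.016)&near&(sat<60))
    print('bars');comps((Z>.02)&(Z<.06)&near&(sat<60),30)
    print('z 35-50');comps((Z>.034)&(Z<.048)&near,200)
    print('z 55-100');comps((Z>.055)&(Z<.1)&near,30)
E
```

```text
scene bench z 0.0005288034327190422
plates z5-16
1951 [352. 162.] [ 325.8 -359.7  188.7  146.1  135.9] z [0.0088 0.0136 0.0157]
609 [270. 156.] [ 515.9 -477.5  103.4   81.4    5.7] z [0.0055 0.0078 0.0114]
1515 [284. 209.] [ 559.1 -298.1  137.8  103.4   21.5] z [0.0067 0.0099 0.013 ]
845 [555. 233.] [ 30.   54.5 230.3 116.2 151.5] z [0.0071 0.0133 0.0157]
bars
101 [270. 150.] [ 516.  -477.3   43.9   12.5    6.2] z [0.0208 0.0308 0.0364]
308 [353. 153.] [ 330.6 -353.6   78.3   16.1  142.5] z [0.0234 0.0405 0.0578]
862 [538. 218.] [ 31.2  22.9 166.4  89.8 127.4] z [0.0219 0.0375 0.0585]
201 [283. 201.] [ 558.8 -296.7   56.6   15.1   22.3] z [0.023  0.0404 0.0472]
81 [220. 266.] [ 767.5 -182.9   53.5   20.5  168.3] z [0.0491 0.0548 0.0595]
9026 [385. 356.] [541.2 152.4 289.2 164.3  75.1] z [0.0365 0.0408 0.0446]
320 [254. 345.] [770.3   7.3  65.9  40.2 170.5] z [0.0221 0.0355 0.0541]
1984 [582. 463.] [336.5 475.5 178.9  83.4 152.3] z [0.0202 0.0216 0.024 ]
z 35-50
252 [533. 216.] [ 38.7  19.8 141.5  66.9 114.4] z [0.0346 0.0384 0.0474]
8800 [385. 354.] [540.6 152.2 290.  165.5  75.1] z 
[... 1735 characters left out ...]
0205 0.025  0.0294]
206 [545. 467.] [ 71.4 -25.6  56.7  17.5 106.8] z [0.0204 0.0263 0.056 ]
z 35-50
212 [207. 239.] [757.9  -1.7  65.2  40.8  56.8] z [0.0345 0.0388 0.0456]
12623 [208. 351.] [540.2 150.3 289.8 167.3  74.9] z [0.0376 0.0405 0.044 ]
z 55-100
373 [279. 188.] [ 763.5 -205.    61.5   55.8  136.7] z [0.0573 0.0623 0.0641]
506 [205. 226.] [767.5  -8.6  60.6  58.  144.1] z [0.057  0.0622 0.0641]
290 [493. 245.] [ 325.6 -359.7   78.6   18.6  135. ] z [0.0567 0.0624 0.0645]
550 [253. 308.] [519.7  75.9  36.6  36.1   2.3] z [0.0614 0.0828 0.0856]
2940 [158. 353.] [559.6 222.7 126.2  60.1 165. ] z [0.0644 0.0663 0.0686]
96 [549. 474.] [68.4  2.  44.6  4.8 93.8] z [0.0554 0.0805 0.0984]
```

```bash
python3 -m jog '{"slide":[[-0.122,-0.068,0],[-0.122,-0.068,0],[-0.122,-0.068,0],[-0.122,-0.068,0],[-0.122,-0.068,0],[-0.122,-0.068,0],[-0.122,-0.068,0],[-0.122,-0.068,0],[-0.122,-0.068,0],[-0.122,-0.068,0],[0,0,0],[0,0,0]],"dr":[[0,0,0],[0,0,0],[0,0,0],[0,0,0],[0,0,0],[0,0,0],[0,0,0],[0,0,0],[0,0,0],[0,0,0],[0,0,0],[0,0,0]]}' 1
cat >> h.py <<'E'
def tool():
    from rig import env
    from scipy.spatial.transform import Rotation as T
    s=env.state();R=T.from_quat(s['tcp_rot']).as_matrix()
    return s,R
def go(x,y,z,yang):
    "slide (tool axes, units of .4 m) and turn about z (units of 45 deg) to TCP x,y,z, tool y at yang deg"
    s,R=tool();p=np.array(s['ee_pos']);ya=np.degrees(np.arctan2(R[1,1],R[0,1]))
    turn=-((yang-ya+180)%360-180)
    print('t',round(s['t'],2),'tcp',p.round(4),'yang',ya.round(2),'tilt',(R[:2,2]).round(4),'q7',round(s['q'][6],2),'F',np.round(s['force'],1))
    print('slide',(R.T@(np.array([x,y,z])-p)/.4).round(4),'after-turn slide',(rotz(-turn)@(R.T@(np.array([x,y,z])-p))/.4).round(4),'turn',(turn/45).round(4))
def rotz(a):
    a=np.radians(a);return np.array([[np.cos(a),-np.sin(a),0],[np.sin(a),np.cos(a),0],[0,0,1]])
E
python3 - <<'E'
from h import *
from rig import viewer
c=viewer.camera('wrist');np.savez('pics/w1.npz',**c);cv2.imwrite('pics/w1.png',c['img'][:,:,::-1])
go(.559,-.299,.23,-69)
E
```

```text
t: 1.65
ee_pos: [0.5598, 0.2215, 0.2307]
tcp_rot: [0.125, 0.992, -0.0, -0.001]
force: [-0.4, 1.3, -0.6]
gripper_width: 0.0852
gripper_force: 0.0
t 1.7 tcp [0.5593 0.2224 0.2309] yang 75.77 tilt [-0.0011  0.0003] q7 0.98 F [-0.1  0.3 -0.1]
slide [-0.3197 -1.2638  0.0018] after-turn slide [-0.468   1.2167  0.0018] turn 3.2171
```

View pics/w1.png

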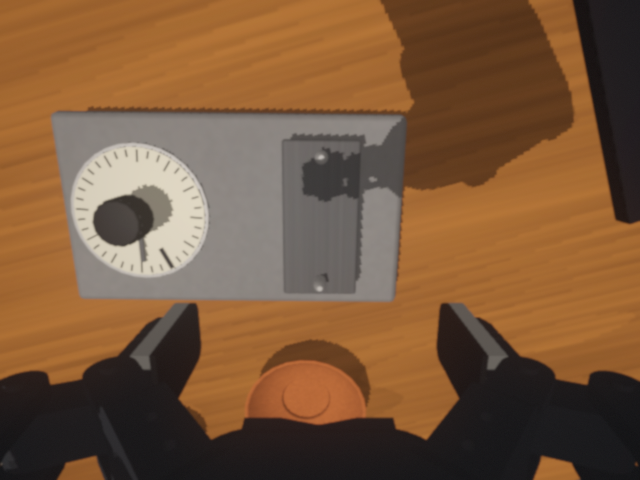

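Wrist picture: the dial is at (138,210), the needle points down to (142,260), and the zero mark is at (167,258). The pins are at (320,157) and (320,285). I'll measure the seat from this view and then move to the plate.

```bash
python3 - <<'E'
from h import *
c=dict(np.load('pics/w1.npz'));W=cloud(c);Z=W[...,2]
m=np.zeros(Z.shape,bool);m[100:310,40:420]=1
for lo,hi in((.056,.073),(.034,.046),(.075,.09)):
    q=(m&(Z>lo)&(Z<hi)).astype(np.uint8)
    k,l,s,ce=cv2.connectedComponentsWithStats(q)
    for i in range(1,k):
        if s[i,4]>15:print(lo,s[i,4],ce[i].round(1),rect(W[l==i][:,:2]),np.nanmedian(Z[l==i]).round(4))
E
python3 -m jog '{"slide":[[0,0,0],[0,0,0],[0,0,0],[0,0,0],[0,0,0],[0,0,0],[0,0,0],[0,0,0],[0,0,0],[0,0,0],[0,0,0],[0,0,0]],"dr":[[0,0,0.23],[0,0,0.23],[0,0,0.23],[0,0,0.23],[0,0,0.23],[0,0,0.23],[0,0,0.23],[0,0,0.23],[0,0,0.23],[0,0,0.23],[0,0,0.23],[0,0,0.23]]}'
python3 -c "
from h import *
go(.559,-.299,.2,-69)"
```

```text
0.056 11314 [319.9 215.1] [561.  224.1 124.8  60.1 165. ] 0.0658
0.056 387 [142.1 211.4] [519.9  86.4  37.   18.3   9.1] 0.0659
0.034 48632 [217.  200.9] [541.2 152.2 289.  163.7  75.1] 0.0401
0.075 145 [320.6 157.3] [512.8 236.8   9.2   9.2  30.8] 0.081
0.075 1992 [118.2 222. ] [521.4  76.9  36.8  36.5  19.1] 0.0836
0.075 125 [319.1 284.9] [609.1 211.6   9.9   8.6  30.4] 0.0804
t: 3.2
ee_pos: [0.5589, 0.2234, 0.2312]
tcp_rot: [0.936, 0.353, -0.0, -0.001]
force: [1.3, 0.2, -0.5]
gripper_width: 0.0853
gripper_force: 0.0
t 3.2 tcp [0.5589 0.2234 0.2312] yang -48.66 tilt [-0.0007  0.001 ] q7 -1.09 F [ 1.3  0.2 -0.5]
slide [-0.8625  0.9808  0.0768] after-turn slide [-0.4679  1.2194  0.0768] turn 0.4519
```

```bash
python3 -m jog '{"slide":[[0,0,0],[0,0,0],[-0.047,0.122,0],[-0.047,0.122,0],[-0.047,0.122,0],[-0.047,0.122,0],[-0.047,0.122,0],[-0.047,0.122,0],[-0.047,0.122,0.02],[-0.047,0.122,0.02],[-0.047,0.122,0.02],[-0.047,0.122,0.02]],"dr":[[0,0,0.226],[0,0,0.226],[0,0,0],[0,0,0],[0,0,0],[0,0,0],[0,0,0],[0,0,0],[0,0,0],[0,0,0],[0,0,0],[0,0,0]]}'
python3 -m jog '{"slide":[[0,0,0],[0,0,0]],"dr":[[0,0,0],[0,0,0]]}'
python3 - <<'E'
from h import *
from rig import viewer
c=viewer.camera('wrist');np.savez('pics/w2.npz',**c);cv2.imwrite('pics/w2.png',c['img'][:,:,::-1])
go(.559,-.299,.2,-69)
W=cloud(c);Z=W[...,2];g=(np.hypot(W[...,0]-.559,W[...,1]+.299)<.09)
for lo,hi in((.006,.014),(.042,.05),(.02,.05)):
    q=(g&(Z>lo)&(Z<hi));k,l,s,ce=cv2.connectedComponentsWithStats(q.astype(np.uint8))
    for i in range(1,k):
        if s[i,4]>300:print(lo,s[i,4],ce[i].round(1),rect(W[l==i][:,:2]),np.median(Z[l==i]).round(4))
E
```

```text
t: 4.7
ee_pos: [0.5618, -0.3007, 0.1989]
tcp_rot: [0.983, 0.185, 0.0, -0.001]
force: [1.2, -0.2, -0.5]
gripper_width: 0.0853
gripper_force: 0.0
t: 4.95
ee_pos: [0.5615, -0.2998, 0.199]
tcp_rot: [0.983, 0.184, 0.0, -0.001]
force: [-0.1, 1.5, 0.2]
gripper_width: 0.0853
gripper_force: 0.0
t 5.0 tcp [ 0.5619 -0.2992  0.1992] yang -68.67 tilt [0.0003 0.0014] q7 -0.46 F [0.3 0.8 0.4]
slide [-0.0066 -0.0031 -0.0021] after-turn slide [-0.0066 -0.003  -0.0021] turn 0.0074
0.006 16778 [318.6 210.5] [ 559.9 -299.1  135.1  100.3   21. ] 0.0099
0.042 1115 [318.4 224.4] [ 560.1 -299.    56.2   11.7   21.1] 0.0447
0.02 1171 [318.4 222.6] [ 560.1 -299.    56.2   11.8   21.2] 0.0447
```

View pics/w2.png

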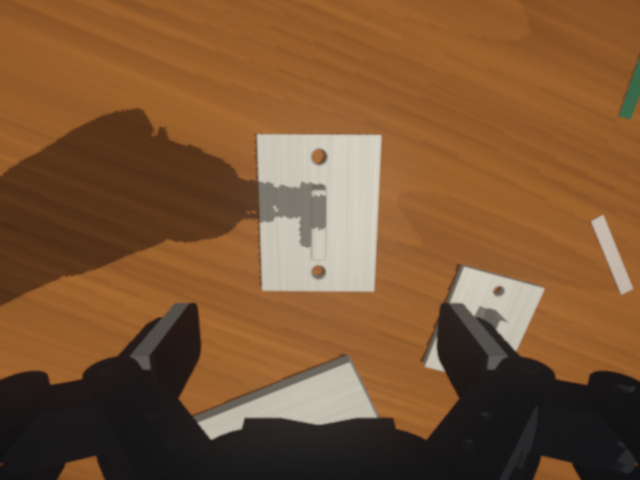

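The wrist picture shows the 135x100 plate centred at (318,212), holes at (319,157) and (318,271), with the bar centred between the fingers. Next I'll descend and grip.

```bash
python3 -m jog '{"slide":[[-0.004,-0.002,0.1],[0,0,0.1],[0,0,0.1],[0,0,0.08],[0,0,0.05],[0,0,0.03],[0,0,0],[0,0,0]],"dr":[[0,0,0],[0,0,0],[0,0,0],[0,0,0],[0,0,0],[0,0,0],[0,0,0],[0,0,0]]}'
python3 -m jog '{"slide":[[0,0,0],[0,0,0],[0,0,0],[0,0,0],[0,0,0],[0,0,0],[0,0,0],[0,0,0]],"dr":[[0,0,0],[0,0,0],[0,0,0],[0,0,0],[0,0,0],[0,0,0],[0,0,0],[0,0,0]]}' 0 60
python3 -c "
from h import *
go(.56,-.299,.015,-68.9)"
```

```text
t: 6.0
ee_pos: [0.5598, -0.3018, 0.0166]
tcp_rot: [0.983, 0.184, 0.001, 0.001]
force: [-0.2, 0.3, 0.1]
gripper_width: 0.0855
gripper_force: 0.0
t: 7.0
ee_pos: [0.5591, -0.3015, 0.0155]
tcp_rot: [0.983, 0.183, 0.0, 0.0]
force: [-0.9, -0.3, 3.6]
gripper_width: 0.0111
gripper_force: 59.9
t 7.0 tcp [ 0.5591 -0.3015  0.0155] yang -68.85 tilt [ 0.0002 -0.0002] q7 -0.37 F [-0.9 -0.3  3.6]
slide [ 0.0043 -0.0051  0.0012] after-turn slide [ 0.0043 -0.0051  0.0012] turn 0.001
```

```bash
python3 -m jog '{"slide":[[0,0,-0.02],[0,0,-0.05],[0,0,-0.08],[0,0,-0.1],[0,0,-0.1],[0,0,-0.08],[0,0,0],[0,0,0],[0,0,0],[0,0,0],[0,0,0],[0,0,0]],"dr":[[0,0,0],[0,0,0],[0,0,0],[0,0,0],[0,0,0],[0,0,0],[0,0,0.161],[0,0,0.161],[0,0,0.161],[0,0,0.161],[0,0,0.161],[0,0,0]]}'
python3 -c "
from h import *
go(.5603,.2236,.19,-105)"
```

```text
t: 8.5
ee_pos: [0.5589, -0.3014, 0.1882]
tcp_rot: [0.991, -0.131, 0.0, 0.0]
force: [0.2, 0.4, -3.6]
gripper_width: 0.0112
gripper_force: 59.0
t 8.5 tcp [ 0.5589 -0.3014  0.1882] yang -105.04 tilt [ 0.0001 -0.0004] q7 -1.03 F [ 0.2  0.4 -3.6]
slide [-0.3373 -1.2684 -0.0052] after-turn slide [-0.3364 -1.2687 -0.0052] turn -0.0009
```

```bash
python3 -m jog '{"slide":[[-0.015,-0.058,0],[-0.0306,-0.1153,0],[-0.0306,-0.1153,0],[-0.0306,-0.1153,0],[-0.0306,-0.1153,0],[-0.0306,-0.1153,0],[-0.0306,-0.1153,0],[-0.0306,-0.1153,0],[-0.0306,-0.1153,0],[-0.0306,-0.1153,0],[-0.0306,-0.1153,0],[-0.015,-0.058,0]],"dr":[[0,0,0],[0,0,0],[0,0,0],[0,0,0],[0,0,0],[0,0,0],[0,0,0],[0,0,0],[0,0,0],[0,0,0],[0,0,0],[0,0,0]]}'
python3 -m jog '{"slide":[[0,0,0],[0,0,0],[0,0,0],[0,0,0]],"dr":[[0,0,0],[0,0,0],[0,0,0],[0,0,0]]}'
python3 - <<'E'
from h import *
from rig import viewer
go(.5603,.2236,.19,-105)
for n in('scene','side','wrist'):
    c=viewer.camera(n);np.savez(f'pics/{n}3.npz',**c);cv2.imwrite(f'pics/{n}3.png',c['img'][:,:,::-1])
    W=cloud(c);Z=W[...,2];g=np.hypot(W[...,0]-.56,W[...,1]-.223)<.1
    q=g&(Z>.160)&(Z<.196);im=c['img'].astype(int);q&=im.min(2)>60
    print(n,q.sum())
    k,l,s,ce=cv2.connectedComponentsWithStats(q.astype(np.uint8))
    for i in range(1,k):
        if s[i,4]>200:print(s[i,4],ce[i].round(1),rect(W[l==i][:,:2]),np.percentile(Z[l==i],[5,50,95]).round(4))
E
```

```text
t: 10.0
ee_pos: [0.5606, 0.2274, 0.1875]
tcp_rot: [0.992, -0.128, -0.0, -0.0]
force: [1.3, 0.3, -4.1]
gripper_width: 0.0112
gripper_force: 59.1
t: 10.5
ee_pos: [0.5615, 0.2226, 0.1875]
tcp_rot: [0.991, -0.132, 0.0, -0.0]
force: [0.7, 0.5, -3.7]
gripper_width: 0.0109
gripper_force: 59.1
t 10.5 tcp [0.5615 0.2226 0.1875] yang -105.16 tilt [0.0001 0.0001] q7 -1.91 F [ 0.7  0.5 -3.7]
slide [-0.0036 -0.0017 -0.0063] after-turn slide [-0.0036 -0.0017 -0.0063] turn -0.0036
scene 3004
3004 [400.4 369.4] [561.2 223.7 136.  101.3 165. ] [0.1792 0.1825 0.1848]
side 4868
4866 [140.5 306.3] [560.8 223.2 136.9 100.1 164.8] [0.1769 0.1822 0.1837]
wrist 47954
47448 [318.7 223.9] [584.  218.5 100.9  90.2  74.9] [0.1808 0.1818 0.1829]
506 [318.5 411.2] [513.4 237.5  22.7  15.3  73.4] [0.1809 0.1818 0.1827]
```

View pics/wrist3.png

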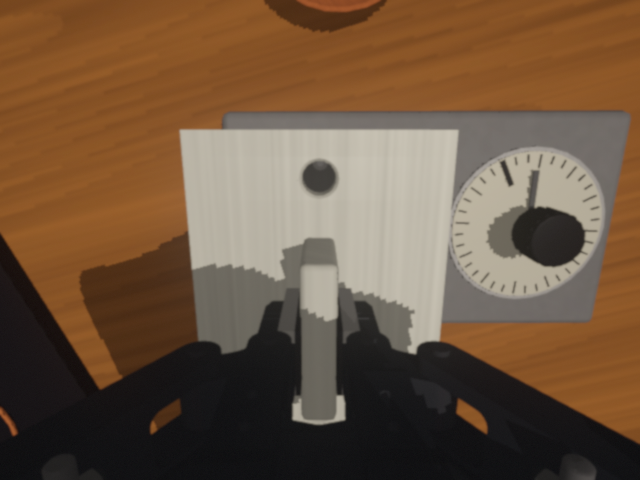

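The wrist picture shows the plate level in the grip, with its far hole at (320,177), over the carrier. All three views agree on about a 1.3 mm correction, which I'll apply as I descend to just above the pins.

```bash
python3 -m jog '{"slide":[[-0.0032,0.0012,0.02],[0,0,0.04],[0,0,0.05],[0,0,0.05],[0,0,0.025],[0,0,0.008],[0,0,0],[0,0,0],[0,0,0]],"dr":[[0,0,0],[0,0,0],[0,0,0],[0,0,0],[0,0,0],[0,0,0],[0,0,0],[0,0,0],[0,0,0]]}'
python3 - <<'E'
from h import *
from rig import viewer
go(.5603,.2236,.1,-105)
for n in('scene','side','wrist'):
    c=viewer.camera(n);np.savez(f'pics/{n}4.npz',**c)
    W=cloud(c);Z=W[...,2];g=np.hypot(W[...,0]-.56,W[...,1]-.223)<.1
    q=g&(Z>.094)&(Z<.115);im=c['img'].astype(int);q&=im.min(2)>60
    k,l,s,ce=cv2.connectedComponentsWithStats(q.astype(np.uint8))
    for i in range(1,k):
        if s[i,4]>200:print(n,s[i,4],ce[i].round(1),rect(W[l==i][:,:2]),np.percentile(Z[l==i],[5,50,95]).round(4))
    if n=='wrist':
        k=c['img'][100:260,240:400];cv2.imwrite('pics/w4.png',cv2.resize(k,None,fx=3.5,fy=3.5)[:,:,::-1])
        # expected location of pin tops, w1-measured
        print(proj(c,[[.6091,.2116,.084],[.5128,.2368,.084],[.6091,.2116,.078]]).round(1))
E
```

```text
t: 11.78
ee_pos: [0.5602, 0.2237, 0.1106]
tcp_rot: [0.991, -0.131, 0.0, -0.0]
force: [-0.4, -1.0, -3.7]
gripper_width: 0.0113
gripper_force: 59.0
t 11.78 tcp [0.5602 0.2237 0.1106] yang -105.07 tilt [0.0007 0.0005] q7 -1.87 F [-0.4 -1.  -3.7]
slide [0.0002 0.0001 0.0266] after-turn slide [0.0002 0.0001 0.0266] turn -0.0016
scene 2533 [395.2 383.8] [559.7 225.1 136.1 101.  165. ] [0.1019 0.1056 0.108 ]
side 4177 [154.1 346.7] [555.1 225.2 129.2 100.2 164.8] [0.1004 0.1052 0.1068]
wrist 47223 [318.7 223.7] [582.6 219.1 100.7  90.4  74.9] [0.1038 0.1049 0.1059]
wrist 497 [318.4 411.2] [512.3 238.   22.6  15.   73.5] [0.1039 0.1048 0.1057]
[[319.6 173.8]
 [320.8 379.7]
 [319.6 172.4]]
```

View pics/w4.png

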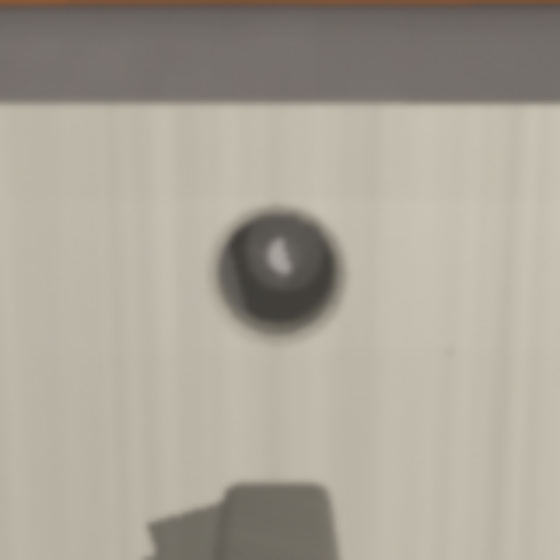

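The crop shows the far hole at about (320.0,177.7) and the tapered pin tip inside it at about (321.2,173.7).

```bash
python3 - <<'E'
from h import *
c=dict(np.load('pics/wrist4.npz'));h=onz(c,320,177.7,.105);p=onz(c,321.2,173.7,.084)
print(h,p,(p-h)*1000)
im=c['img'][140:210,290:350].astype(int).sum(2)
m=im<360;ys,xs=np.nonzero(m);k,l,s,ce=cv2.connectedComponentsWithStats(m.astype(np.uint8));print([(s[i,:5].tolist(),ce[i]+[290,140]) for i in range(1,k) if s[i,4]>100])
E
```

```text
[0.60972557 0.21131728 0.105     ] [0.60896635 0.21092998 0.084     ] [ -0.75921375  -0.38730422 -21.        ]
[([13, 21, 34, 34, 862], array([319.1774942 , 177.59976798]))]
```

```bash
python3 -m jog '{"slide":[[-0.0005,0.0019,0.005],[0,0,0.01],[0,0,0.01],[0,0,0.008],[0,0,0.006],[0,0,0.006],[0,0,0],[0,0,0]],"dr":[[0,0,0],[0,0,0],[0,0,0],[0,0,0],[0,0,0],[0,0,0],[0,0,0],[0,0,0]]}'
python3 -c "
from h import *
go(.5600,.2230,.0815,-105)"
```

```text
t: 12.92
ee_pos: [0.5596, 0.2229, 0.0922]
tcp_rot: [0.991, -0.131, 0.0, -0.0]
force: [-0.7, 0.2, -3.4]
gripper_width: 0.0108
gripper_force: 59.0
t 12.93 tcp [0.5596 0.2229 0.0922] yang -105.08 tilt [0.0001 0.    ] q7 -1.86 F [-0.7  0.2 -3.4]
slide [ 0.0009 -0.0005  0.0267] after-turn slide [ 0.0009 -0.0005  0.0267] turn -0.0017
```

```bash
python3 -m jog '{"slide":[[0,0,0.006],[0,0,0.006],[0,0,0.006],[0,0,0.005],[0,0,0],[0,0,0]],"dr":[[0,0,0],[0,0,0],[0,0,0],[0,0,0],[0,0,0],[0,0,0]]}'
python3 -m jog '{"slide":[[0,0,0.004],[0,0,0.004],[0,0,0],[0,0,0]],"dr":[[0,0,0],[0,0,0],[0,0,0],[0,0,0]]}'
```

```text
t: 13.68
ee_pos: [0.5596, 0.2229, 0.0829]
tcp_rot: [0.991, -0.131, 0.0, 0.0]
force: [-1.0, 0.3, -2.9]
gripper_width: 0.0113
gripper_force: 59.1
t: 14.18
ee_pos: [0.5597, 0.2229, 0.0798]
tcp_rot: [0.991, -0.131, 0.0, -0.0]
force: [0.4, 0.2, -1.2]
gripper_width: 0.011
gripper_force: 59.3
```

Touching the carrier spring. I'll go on until its force carries the plate.

```bash
python3 -m jog '{"slide":[[0,0,0.003],[0,0,0],[0,0,0]],"dr":[[0,0,0],[0,0,0],[0,0,0]]}'
python3 -m jog '{"slide":[[0,0,0.002],[0,0,0],[0,0,0]],"dr":[[0,0,0],[0,0,0],[0,0,0]]}'
```

```text
t: 14.55
ee_pos: [0.5597, 0.2229, 0.0786]
tcp_rot: [0.991, -0.131, 0.0, -0.0]
force: [0.5, 0.5, 0.4]
gripper_width: 0.011
gripper_force: 59.5
t: 14.92
ee_pos: [0.5597, 0.2229, 0.0778]
tcp_rot: [0.991, -0.131, 0.0, -0.0]
force: [1.2, -1.0, 0.4]
gripper_width: 0.0109
gripper_force: 59.6
```

```bash
python3 -m jog '{"slide":[[0,0,0],[0,0,0],[0,0,0],[0,0,-0.02],[0,0,-0.06],[0,0,-0.08],[0,0,-0.1],[0,0,0],[0,0,0],[0,0,0],[0,0,0],[0,0,0]],"dr":[[0,0,0],[0,0,0],[0,0,0],[0,0,0],[0,0,0],[0,0,0],[0,0,0],[0,0,-0.17],[0,0,-0.17],[0,0,-0.17],[0,0,-0.17],[0,0,0]]}' 0.6
python3 - <<'E'
from h import *
from rig import viewer
go(.5205,.0765,.16,-75)
for n in('scene','side'):
    c=viewer.camera(n);np.savez(f'pics/{n}5.npz',**c)
    W=cloud(c);Z=W[...,2]
    g=(np.hypot(W[...,0]-.56,W[...,1]-.223)<.1)&(Z>.055)&(Z<.085)&(c['img'].min(2)>60)
    k,l,s,ce=cv2.connectedComponentsWithStats(g.astype(np.uint8))
    for i in range(1,k):
        if s[i,4]>200:
            A=np.c_[W[l==i][:,:2],np.ones(s[i,4])];co=np.linalg.lstsq(A,Z[l==i],rcond=None)[0]
            print(n,s[i,4],rect(W[l==i][:,:2]),np.percentile(Z[l==i],[5,50,95]).round(4),'slope',co[:2].round(3))
E
```

```text
t: 16.42
ee_pos: [0.5597, 0.2227, 0.1823]
tcp_rot: [0.991, 0.135, 0.0, -0.0]
force: [-0.3, 0.7, 0.3]
gripper_width: 0.0512
gripper_force: 0.0
t 16.43 tcp [0.5597 0.2227 0.1823] yang -74.54 tilt [0.0004 0.0006] q7 -1.44 F [-0.3  0.7  0.3]
slide [-0.1919  0.3263  0.0555] after-turn slide [-0.1893  0.3278  0.0555] turn 0.0103
scene 3310 [559.2 224.3 135.9 101.3 164.9] [0.0702 0.0735 0.0763] slope [-0.005 -0.003]
side 5189 [560.  223.  138.7 100.2 164.9] [0.0703 0.0733 0.0751] slope [ 0.01  -0.004]
```

Plate is level and seated, having sunk about 3 mm. Now over to the dial.

```bash
python3 -m jog '{"slide":[[-0.047,0.082,0],[-0.048,0.082,0],[-0.048,0.082,0],[-0.048,0.082,0],[0,0,0],[0,0,0],[0,0,0]],"dr":[[0,0,0],[0,0,0],[0,0,0],[0,0,0],[0,0,0],[0,0,0],[0,0,0]]}' 1
python3 - <<'E'
from h import *
from rig import viewer
go(.5205,.0765,.05,-75)
c=viewer.camera('wrist');np.savez('pics/w6.npz',**c);cv2.imwrite('pics/w6.png',c['img'][:,:,::-1])
W=cloud(c);Z=W[...,2];g=(np.hypot(W[...,0]-.52,W[...,1]-.0765)<.04)&(Z>.079)&(Z<.09)
print(g.sum(),rect(W[g][:,:2]),np.median(Z[g]))
E
```

```text
t: 17.4
ee_pos: [0.5212, 0.0773, 0.1816]
tcp_rot: [0.991, 0.136, -0.0, 0.0]
force: [0.5, -0.2, -0.3]
gripper_width: 0.0852
gripper_force: 0.0
t 17.4 tcp [0.5212 0.0773 0.1816] yang -74.41 tilt [-0.0002 -0.0002] q7 -1.27 F [ 0.5 -0.2 -0.3]
slide [-0.0021  0.0014  0.3289] after-turn slide [-0.0021  0.0015  0.3289] turn 0.0132
2502 [521.8  76.1  36.7  36.7  21.2] 0.08381013689490803
```

View pics/w6.png

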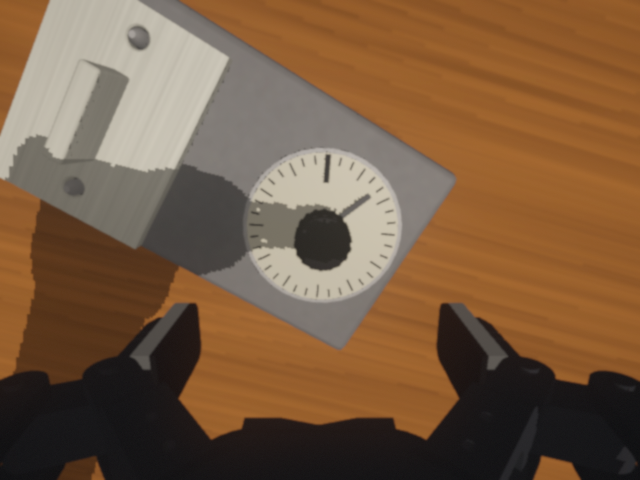

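The wrist picture shows the plate seated with both pins in the holes at (138,38) and (74,186). The needle tip is at (369,196) and the zero mark runs from (328,155) to (326,181), with the dial centre near (323,226). Next I'll measure the angles.

```bash
cat > ang.py <<'E'
from h import *
def polar(c,cx,cy,z=.043,r0=.036,r1=.05):
    K=np.linspace(-180,180,1440,endpoint=False);t=np.radians(K)
    im=cv2.cvtColor(c['img'],cv2.COLOR_RGB2GRAY).astype(np.float32);o=[]
    for r in np.arange(r0,r1,.001):
        u=proj(c,np.c_[cx+r*np.cos(t),cy+r*np.sin(t),np.full_like(t,z)]).astype(np.float32)
        o.append(cv2.remap(im,u[None,:,0],u[None,:,1],cv2.INTER_LINEAR)[0])
    return K,np.array(o)
E
python3 - <<'E'
from ang import *
c=dict(np.load('pics/w6.npz'))
# face circle
W=cloud(c);im=c['img'];g=(im.min(2)>120)&(np.hypot(W[...,0]-.521,W[...,1]-.0765)<.075)&(W[...,2]<.05)&(W[...,2]>.04)
h=cv2.convexHull(np.argwhere(g)[:,::-1].astype(np.int32))
P=np.array([onz(c,u,v,.043) for u,v in h[:,0]])[:,:2]
A=np.c_[2*P,np.ones(len(P))];s=np.linalg.lstsq(A,(P**2).sum(1),rcond=None)[0];print('face centre',s[:2],'r',np.sqrt(s[2]+s[0]**2+s[1]**2), np.nanmedian(W[...,2][g]))
x,y=s[:2]
for z in(.043,.047):
  for u,v in((369,196),(327,168),(328,156),(326,181)):
    p=onz(c,u,v,z);d=p[:2]-[x,y];print(z,(u,v),np.hypot(*d).round(4),np.degrees(np.arctan2(d[1],d[0])).round(2))
K,o=polar(c,x,y,r0=.033,r1=.042);m=o.mean(0);i=np.argsort(m)[:60];print(sorted(K[i]))
go(x,y,.05,-74.5)
E
```

```text
face centre [0.53101772 0.07569207] r 0.06632786351235571 0.04270159791889238
0.043 (369, 196) 0.0342 -47.79
0.043 (327, 168) 0.035 14.69
0.043 (328, 156) 0.0432 14.01
0.043 (326, 181) 0.0259 15.82
0.047 (369, 196) 0.034 -46.47
0.047 (327, 168) 0.0353 14.84
0.047 (328, 156) 0.0434 14.14
0.047 (326, 181) 0.0264 15.97
[np.float64(-180.0), np.float64(-179.75), np.float64(-179.5), np.float64(-179.25), np.float64(-179.0), np.float64(-178.75), np.float64(-178.5), np.float64(-178.25), np.float64(-178.0), np.float64(-177.75), np.float64(-177.5), np.float64(-177.25), np.float64(-177.0), np.float64(-176.75), np.float64(-176.5), np.float64(-176.25), np.float64(-176.0), np.float64(-175.75), np.float64(-175.5), np.float64(-175.25), np.float64(-175.0), np.float64(-173.75), np.float64(-173.5), np.float64(-173.25), np.float64(-173.0), np.float64(-172.75), np.float64(-172.5), np.float64(-172.25), np.float64(-172.0), np.float64(-171.75), np.float64(-171.5), np.float64(-171.25), np.float64(-171.0), np.float64(-170.75), np.float64(-170.5), np.float64(-170.25), np.float64(-170.0), np.float64(-169.75), np.float64(-169.5), np.float64(-169.25), np.float64(-169.0), np.float64(-168.75), np.float64(-168.5), np.float64(-168.25), np.float64(-168.0), np.float64(-167.75), np.float64(-167.5), np.float64(-167.25), np.float64(-167.0), np.float64(-166.75), np.float64(-166.5), np.float64(14.5), np.float64(14.75), np.float64(15.0), np.float64(15.25), np.float64(178.75), np.float64(179.0), np.float64(179.25), np.float64(179.5), np.float64(179.75)]
t 17.45 tcp [0.5212 0.0772 0.1815] yang -74.4 tilt [-0.0002 -0.0004] q7 -1.27 F [-0.9  0.7  0.6]
slide [0.0228 0.0101 0.3289] after-turn slide [0.0229 0.0101 0.3289] turn 0.0022
```

```bash
python3 - <<'E'
from ang import *
c=dict(np.load('pics/w6.npz'))
e=[onz(c,u,v,.043)[:2] for u,v in((244,225),(401,225),(325,148),(322,302))]
print('centre',(np.mean(e[:2],0)+np.mean(e[2:],0))/2,[np.linalg.norm(e[i]-e[i+1]) for i in(0,2)],np.mean(e[:2],0),np.mean(e[2:],0))
for x,y in((.5216,.0765),(.5206,.0765)):
  for z,pts in((.046,[(369,196)]),(.043,((327,168),(328,156),(326,181)))):
    for u,v in pts:
      d=onz(c,u,v,z)[:2]-[x,y];print((x,y),(u,v),np.hypot(*d).round(4),np.degrees(np.arctan2(d[1],d[0])).round(2))
  for z,rr in((.043,(.030,.046)),(.046,(.028,.040))):
    K,o=polar(c,x,y,z,*rr);m=o.mean(0);s=(K>-70)&(K<40);i=np.where(s)[0];b=i[m[i]<np.median(m[i])-25]
    for gph in np.split(b,np.where(np.diff(b)>3)[0]+1): print(z,K[gph].mean().round(2),len(gph)/4,m[gph].min().round())
go(.5212,.0765,.05,-74.5)
E
```

```text
centre [0.52333275 0.07576263] [np.float64(0.11394842587039689), np.float64(0.11495966388552895)] [0.52470315 0.07650042] [0.52196236 0.07502483]
(0.5216, 0.0765) (369, 196) 0.0416 -38.06
(0.5216, 0.0765) (327, 168) 0.044 10.56
(0.5216, 0.0765) (328, 156) 0.0522 10.65
(0.5216, 0.0765) (326, 181) 0.0349 10.32
0.043 -37.88 8.0 120.0
0.043 10.75 6.25 103.0
0.046 -36.75 9.75 100.0
0.046 10.88 5.5 141.0
(0.5206, 0.0765) (369, 196) 0.0424 -37.23
(0.5206, 0.0765) (327, 168) 0.045 10.33
(0.5206, 0.0765) (328, 156) 0.0532 10.45
(0.5206, 0.0765) (326, 181) 0.0359 10.04
0.043 -37.0 8.25 115.0
0.043 10.5 6.25 111.0
0.046 -35.75 9.75 100.0
0.046 10.5 4.75 151.0
t 17.45 tcp [0.5212 0.0772 0.1815] yang -74.4 tilt [-0.0002 -0.0004] q7 -1.27 F [-0.9  0.7  0.6]
slide [-3.000e-04  1.600e-03  3.289e-01] after-turn slide [-3.000e-04  1.600e-03  3.289e-01] turn 0.0022
```

```bash
python3 -m jog '{"slide":[[0,0.0016,0.06],[0,0,0.08],[0,0,0.08],[0,0,0.06],[0,0,0.03],[0,0,0.018],[0,0,0],[0,0,0]],"dr":[[0,0,0],[0,0,0],[0,0,0],[0,0,0],[0,0,0],[0,0,0],[0,0,0],[0,0,0]]}'
python3 -m jog '{"slide":[[0,0,0],[0,0,0],[0,0,0],[0,0,0],[0,0,0],[0,0,0],[0,0,0]],"dr":[[0,0,0],[0,0,0],[0,0,0],[0,0,0],[0,0,0],[0,0,0],[0,0,0]]}' 0 30
```

```text
t: 18.45
ee_pos: [0.5218, 0.0755, 0.0512]
tcp_rot: [0.991, 0.135, 0.001, -0.0]
force: [-0.3, 0.2, 0.3]
gripper_width: 0.0854
gripper_force: 0.0
t: 19.32
ee_pos: [0.5216, 0.0747, 0.051]
tcp_rot: [0.991, 0.135, 0.0, 0.0]
force: [-1.6, -2.7, 4.8]
gripper_width: 0.0353
gripper_force: 29.7
```

```bash
python3 -m jog '{"slide":[[0,0,0],[0,0,0],[0,0,0],[0,0,0],[0,0,0],[0,0,0],[0,0,0],[0,0,0],[0,0,0],[0,0,0]],"dr":[[0,0,0.12],[0,0,0.12],[0,0,0.12],[0,0,0.12],[0,0,0.12],[0,0,0.12],[0,0,0.12],[0,0,0.12],[0,0,0],[0,0,0]]}'
python3 - <<'E'
from ang import *
from rig import viewer
go(.5212,.0765,.05,-120)
c=viewer.camera('wrist');np.savez('pics/w7.npz',**c)
W=cloud(c);p=proj(c,[[.5215,.0762,.043]])[0].round().astype(int);print(p)
im=c['img'];cv2.imwrite('pics/w7.png',cv2.resize(im[60:320,150:490],None,fx=2.3,fy=2.3,interpolation=cv2.INTER_CUBIC)[:,:,::-1])
for z in(.043,.046):
    K,o=polar(c,.5214,.0765,z,.030,.046);m=o.mean(0);i=np.where((K>-75)&(K<15))[0];b=i[m[i]<np.median(m[i])-20]
    for g in np.split(b,np.where(np.diff(b)>3)[0]+1): print(z,K[g].mean().round(2),len(g)/4,m[g].min().round())
E
```

```text
t: 20.58
ee_pos: [0.5215, 0.0744, 0.051]
tcp_rot: [0.971, -0.24, 0.0, 0.0]
force: [-1.0, -3.0, 7.2]
gripper_width: 0.0352
gripper_force: 30.1
t 20.57 tcp [0.5215 0.0744 0.051 ] yang -117.73 tilt [ 0.0006 -0.0009] q7 -1.78 F [-1.  -3.   7.2]
slide [-0.0031 -0.0043  0.0024] after-turn slide [-0.0033 -0.0042  0.0024] turn 0.0504
[318 304]
0.043 -35.25 12.25 88.0
0.046 -35.0 11.75 91.0
```

View pics/w7.png

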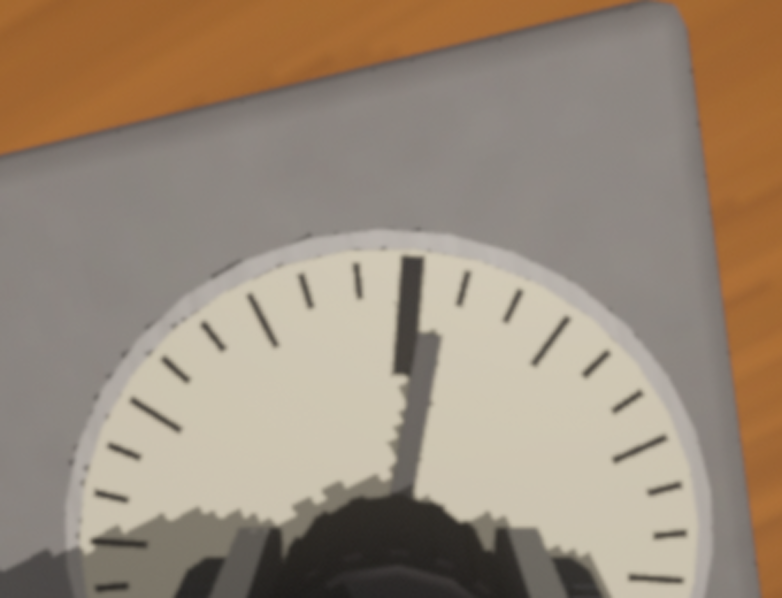

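The crop shows the black mark from (413,258) to (402,373) and the grey needle from (402,495) to its tip at (428,333), a few degrees clockwise of the mark.

```bash
python3 - <<'E'
from ang import *
c=dict(np.load('pics/w7.npz'))
for x,y in((.5214,.0765),(.521,.077),(.5218,.076)):
  r=[]
  for z,pts in((.043,((413,258),(402,373))),(.046,((428,333),(421,385),(410,450)))):
    for u,v in pts:
      d=onz(c,u/2.3+150-.28,v/2.3+60-.28,z)[:2]-[x,y];r.append((np.hypot(*d).round(4),np.degrees(np.arctan2(d[1],d[0])).round(2)))
  print(r)
m=[onz(c,u/2.3+150,v/2.3+60,.043)[:2] for u,v in((413,258),(402,373))];n=[onz(c,u/2.3+150,v/2.3+60,.046)[:2] for u,v in((428,333),(402,495))]
for a,b in(m,n): d=a-b;print('dir',np.degrees(np.arctan2(d[1],d[0])))
E
```

```text
[(np.float64(0.054), np.float64(-32.34)), (np.float64(0.0347), np.float64(-32.06)), (np.float64(0.0425), np.float64(-36.93)), (np.float64(0.0337), np.float64(-37.52)), (np.float64(0.0223), np.float64(-38.02))]
[(np.float64(0.0546), np.float64(-32.55)), (np.float64(0.0353), np.float64(-32.41)), (np.float64(0.0431), np.float64(-37.14)), (np.float64(0.0343), np.float64(-37.77)), (np.float64(0.0229), np.float64(-38.39))]
[(np.float64(0.0533), np.float64(-32.11)), (np.float64(0.0341), np.float64(-31.71)), (np.float64(0.0419), np.float64(-36.71)), (np.float64(0.0331), np.float64(-37.25)), (np.float64(0.0217), np.float64(-37.63))]
dir -32.81633680907918
dir -36.07507717003199
```

```bash
python3 -m jog '{"slide":[[0,0,0],[0,0,0],[0,0,0],[0,0,0]],"dr":[[0,0,0.055],[0,0,0.054],[0,0,0],[0,0,0]]}'
python3 - <<'E'
from ang import *
from rig import viewer
go(.5212,.0765,.05,-122.6)
c=viewer.camera('wrist');np.savez('pics/w8.npz',**c)
im=c['img'];cv2.imwrite('pics/w8.png',cv2.resize(im[140:300,250:390],None,fx=3.7,fy=3.7,interpolation=cv2.INTER_CUBIC)[:,:,::-1])
for x,y in((.5214,.0765),(.521,.077),(.5218,.076)):
  for z,a,b in((.043,.045,.053),(.046,.024,.033),(.046,.036,.041)):
    K,o=polar(c,x,y,z,a,b);m=o.mean(0);i=np.where((K>-46)&(K<-28))[0];b=i[m[i]<np.median(m[i][m[i]>np.median(m[i])])-25]
    w=m[i].max()-m[b];print((x,y),z,a,(K[b]*w).sum()/w.sum(),K[b].min(),K[b].max(),m[b].min())
E
```

```text
t: 21.12
ee_pos: [0.5215, 0.0743, 0.051]
tcp_rot: [0.96, -0.281, 0.0, 0.0]
force: [-1.1, -3.9, 5.3]
gripper_width: 0.0348
gripper_force: 30.0
t 21.12 tcp [0.5215 0.0743 0.051 ] yang -122.64 tilt [ 0.0005 -0.0009] q7 -1.85 F [-1.1 -3.9  5.3]
slide [-0.0035 -0.0042  0.0024] after-turn slide [-0.0035 -0.0042  0.0024] turn -0.001
(0.5214, 0.0765) 0.043 0.045 -37.15958042187034 -39.75 -34.75 63.85681
(0.5214, 0.0765) 0.046 0.024 -37.10288341390256 -41.75 -32.25 102.07389
(0.5214, 0.0765) 0.046 0.036 -37.110753824358646 -40.5 -33.75 102.850914
(0.521, 0.077) 0.043 0.045 -37.29993228383112 -39.75 -34.75 64.11597
(0.521, 0.077) 0.046 0.024 -37.455659552022524 -42.25 -32.5 102.002716
(0.521, 0.077) 0.046 0.036 -37.29219490148952 -40.75 -33.75 102.75846
(0.5218, 0.076) 0.043 0.045 -36.95618855479738 -39.5 -34.5 63.907715
(0.5218, 0.076) 0.046 0.024 -36.73750942918209 -41.5 -31.75 102.1582
(0.5218, 0.076) 0.046 0.036 -36.89198471394976 -40.25 -33.5 102.535484
```

View pics/w8.png

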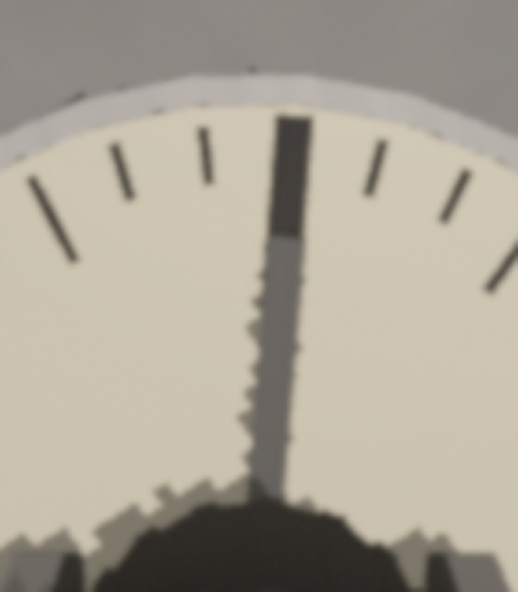

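The picture shows the mark (292,120–235) and the needle (285,240 down to 268,490) in line. I'll release, rise, and check.

```bash
python3 -m jog '{"slide":[[0,0,0],[0,0,0],[0,0,0],[0,0,0],[0,0,0],[0,0,-0.02],[0,0,-0.06],[0,0,-0.1],[0,0,-0.1],[0,0,-0.05],[0,0,0],[0,0,0]],"dr":[[0,0,0],[0,0,0],[0,0,0],[0,0,0],[0,0,0],[0,0,0],[0,0,0],[0,0,0],[0,0,0],[0,0,0],[0,0,0],[0,0,0]]}' 1
python3 - <<'E'
from ang import *
from rig import viewer
c=viewer.camera('wrist');np.savez('pics/w9.npz',**c)
cv2.imwrite('pics/w9.png',c['img'][:,:,::-1])
for x,y in((.5214,.0765),(.521,.077),(.5218,.076)):
  for z,a,b in((.043,.045,.053),(.046,.024,.033),(.046,.036,.041)):
    K,o=polar(c,x,y,z,a,b);m=o.mean(0);i=np.where((K>-46)&(K<-28))[0];b=i[m[i]<np.median(m[i][m[i]>np.median(m[i])])-25]
    w=m[i].max()-m[b];print((x,y),z,a,((K[b]*w).sum()/w.sum()).round(2),K[b].min(),K[b].max(),m[b].min())
E
```

```text
t: 22.68
ee_pos: [0.5206, 0.0756, 0.1814]
tcp_rot: [0.96, -0.28, -0.001, 0.0]
force: [-0.6, 0.3, -0.4]
gripper_width: 0.0854
gripper_force: 0.0
(0.5214, 0.0765) 0.043 0.045 -37.1 -39.75 -34.5 62.150757
(0.5214, 0.0765) 0.046 0.024 -37.04 -41.75 -32.25 98.24848
(0.5214, 0.0765) 0.046 0.036 -37.03 -40.5 -33.5 97.83822
(0.521, 0.077) 0.043 0.045 -37.31 -40.0 -34.75 62.201904
(0.521, 0.077) 0.046 0.024 -37.41 -42.0 -32.75 98.26584
(0.521, 0.077) 0.046 0.036 -37.21 -40.75 -33.5 97.990234
(0.5218, 0.076) 0.043 0.045 -36.89 -39.5 -34.25 62.36389
(0.5218, 0.076) 0.046 0.024 -36.69 -41.25 -32.0 98.30241
(0.5218, 0.076) 0.046 0.036 -36.8 -40.25 -33.25 97.25358
```

View pics/w9.png

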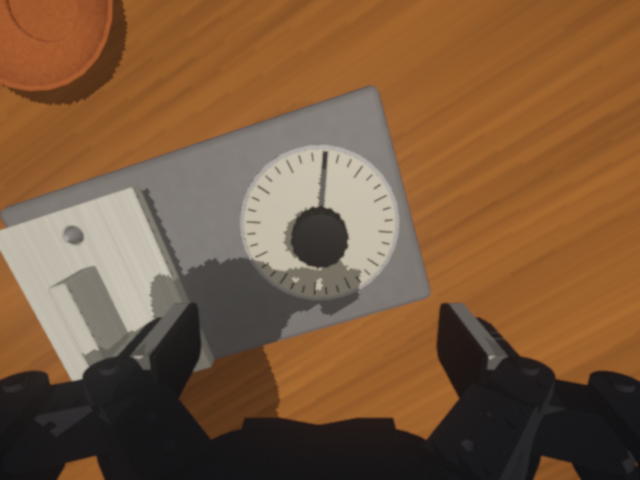

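After release, the needle and zero mark line up (325,155–205) and the plate is still seated, with its far pin showing at (73,235).

```bash
python3 -c "
from rig import env
print(env.hand_in())"
```

```text
the job is handed in; nothing more can be done
None
```

The plate is seated flush over both pins, the zero mark lines up with the needle to within about 0.1°, the tubs and saucer were left alone, and the job is handed in at about 23 s; no verdict came back.

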